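Stack the coffee pods, tamp them and set the cup dial

TASK

Get the pod press ready: stack every coffee pod that lies on the counter flat on the sprung plate between the two guide walls, then take the tamper and press the stack squarely down until the plate bottoms out level, holding it down for a second. After that stand the tamper back upright on the silicone mat and turn the dial clockwise from its stop by one click per pod, so that it shows the number of pods loaded; leave the crockery and other things where they are.

Things in the scene. Friction and masses are not known exactly. Their poses are not given: they have to be found in the camera images.
- press: Fixed pod press: black housing 150 (x) x 230 (y) x 45 mm high; origin at the centre of its underside, z up. On its top the round sprung plate is at (0, +50) mm in its frame, the dial at (0, -70). Two curved steel guide walls, 45 to 120 mm above the counter, inner radius 28 mm, 5 mm thick, stand on the plate's -x and +x sides; the finger gaps between them, to the press's +y and -y, are 37 mm wide.
- plate_top (a point): Centre of the top face of the sprung plate, a steel disc of 52 mm diameter, 6 mm thick. Up, its face is 65 mm above the counter (20 mm above the housing); bottomed out, 50 mm. It rocks a few degrees if pressed off-centre. Pods go on it centred, one on another.
- plunger (a joint): Travel of the sprung plate downwards in m: 0 = up, 0.015 = bottomed out. The spring takes about 5 N to start and 12 N to bottom out, and pushes the plate up again when let go; the pods' weight does not move it.
- dial (a joint): Angle of the dial in rad: 0 = at its anticlockwise stop (start), growing clockwise seen from above; it clicks into a notch every 0.349 rad (20 degrees), the sixth and last at 2.094. One click = one pod. A light turn of under 0.1 N m moves it; it springs into the nearest notch when let go.
- dial_grip (a point): Point on the dial's vertical axis, 82 mm above the counter, where to grip. The dial is a steel disc, 44 mm diameter, with an upright bar across it 42 mm long, 14 mm wide, from 57 to 89 mm above the counter, with a white pointer line. At 0 the bar lies along the press's x axis (pointer to -x); it turns with the dial, the point's x along the bar. White ticks on the housing mark the notches.
- tamper_mid (a point): The tamper, standing upright on the mat at the start: steel foot 48 mm diameter x 22 mm with a flat face below, 20 mm neck, round dark wood handle 30 mm diameter from 40 to 86 mm above the face; 350 g. This point is on its axis, 43 mm above its face; z up along the handle.
- mat_top (a point): Centre of the upper face of the dark silicone mat, fixed, 150 (x) x 120 (y) x 3 mm, lying on the counter; axes along its sides.
- pod1_mid (a point): A coffee pod: flat rigid disc, 46 mm diameter, 13 mm thick, 25 g, light brown shell with a dark top, lying flat on the counter at the start; may be absent. All pods are alike. This point is its centre, half-way up; z is its axis.
- pod2_mid (a point): A coffee pod: flat rigid disc, 46 mm diameter, 13 mm thick, 25 g, light brown shell with a dark top, lying flat on the counter at the start; may be absent. All pods are alike. This point is its centre, half-way up; z is its axis.
- pod3_mid (a point): A coffee pod: flat rigid disc, 46 mm diameter, 13 mm thick, 25 g, light brown shell with a dark top, lying flat on the counter at the start; may be absent. All pods are alike. This point is its centre, half-way up; z is its axis.
- pod4_mid (a point): A coffee pod: flat rigid disc, 46 mm diameter, 13 mm thick, 25 g, light brown shell with a dark top, lying flat on the counter at the start; may be absent. All pods are alike. This point is its centre, half-way up; z is its axis.
- pod5_mid (a point): A coffee pod: flat rigid disc, 46 mm diameter, 13 mm thick, 25 g, light brown shell with a dark top, lying flat on the counter at the start; may be absent. All pods are alike. This point is its centre, half-way up; z is its axis.
Things that resemble listed ones, but are neither listed nor needed, are in the scene too. What is shaped like the part that bears pod3_mid but turquoise is not meant. Several things look just like the part that bears mat_top: the one meant starts farthest to the robot's left.

How it is judged:
By the outcome, as a careful person would: the job done as asked, in the order asked, and still so for the second after the job is handed in, with the robot touching nothing.
Of pod1, pod2, pod3, pod4, pod5 only 3 to 5 are there at a start; the rules pass over those that are not, and their reading is None.
At some moment in a run one of tamper, pod1, pod2, pod3, pod4, pod5 may be knocked a few centimetres aside while the robot is not near it.
It also fails if it takes over 210 s, if anything falls off the work surface, if the arm or the gripper's body presses on something with over 40 N, if the wrist force passes 120 N, or if a joint passes its speed limit or range.

ROBOT

A 6-joint arm with a two-finger parallel gripper is mounted at the origin on the work surface. World frame = base frame: x ahead of the robot, y to its left, z up, the work surface at z = 0. Lengths are in m, angles in rad, forces in N, time in s.
With the tool pointing down it reaches from about 0.275 to 0.875 m from the base axis. Payload 12.5 kg.
Tool frame: the origin (TCP) lies at the very end of the fingers, on their centre line; the grasp point (between the pads) lies 19 mm behind it; z points along the fingers, y is the line along which they close (so a half turn about z gives the same grasp; the last joint's range is limited). The gripper opens to 85 mm and grips with 20 to 120 N. Pads are 22 mm wide; open, the fingers measure 114 mm over their backs; the gripper's body (76 mm by 85 mm) begins 54 mm behind the grasp point. The pads swing forward as they close: fully open they stand 13 mm farther back than shut.
Start: joints at [-0.085, 0.351, 1.652, -0, 1.139, -0.085], TCP at [0.55, 0, 0.231] pointing down, gripper open.
Joint ranges: [-2.75, 2.75], [-0.79, 2.1], [0.01, 2.65], [-1.57, 4.71], [0.07, 3.14], [-2.87, 2.87]. Speed limits (rad/s): [2.22, 2.22, 2.79, 3.14, 3.14, 3.14].

INTERFACE

Orientations are given as a 3x3 rotation matrix whose columns are the frame's x, y, z axes.
In Python, from bench import manip gives the robot as it stands. Calls block until the motion is done:
- manip.move_ptp(position, orientation): joint-space move of the TCP to a pose.
- manip.move_l(position, attitude=None, max_speed=0.15): straight line of the TCP; attitude=None keeps the orientation; max_speed is the mean speed in m/s.
- manip.move_j(angles): joint-space move.
- manip.set_gripper(opening, effort=None): opening from 0.0 (shut) to 1.0 (fully open); effort is the grip in N (None keeps the last); returns when the fingers have stopped.
- manip.dwell(seconds).
- manip.inverse_kinematics(position, orientation): joint angles nearest the present ones, or None.
- manip.grab_frame(name): name is "scene" or "side" or "wrist"; returns (picture, depth): 480x640x3 uint8, red, green, blue; 480x640 float32, m along the optical axis (not along the pixel's ray), 0 where there is no reading.
- manip.get_calibration(name): a dict with "camera_matrix" (3x3 intrinsics, pixels), "R" (3x3) and "t" (3): a world point X has camera coordinates R X + t. Camera axes: x right, y down, z forward; pixel columns grow to the right and rows downward; lengths in m; the calibration is good to about 2 mm. A picture is of the moment at which its call begins: read the wrist's pose just before it. get_calibration takes no time and is no camera call; for the wrist camera it gives the pose at the moment of the call.
A pose or a line that the arm cannot do raises manip.Unreachable and nothing moves.
- manip.sign_off(): hands the job in; it is judged then, once.
Trained networks look in the newest picture that a camera, given by its name, has taken for a name from the list of things; names that differ only in an ending like _2 or _b are one class to them, and where a whole thing is asked for, a point or a joint stands for the part that bears it (a point fixed in the world has none). Each returns a list of dicts, best first, with "confidence" (0 to 1); they miss things now and then, are a little off and sometimes report something else, mostly with a low value. They report only what shows in the picture. A call takes as long as a camera call. They do not tell look-alikes from the thing itself.
- manip.look_for(camera, name): "at" ([x, y, z] in m, in world coordinates, good to about 4 mm: the middle of the surface that is visible of it).
Readings, each from a call of its own:
- manip.current_time(): time.
- manip.current_qpos(): joint angles.
- manip.current_joint_vel(): joint speeds.
- manip.current_joint_torque(): joint torques, N m.
- manip.current_ee_pos(): TCP position.
- manip.current_tcp_rot(): TCP orientation.
- manip.current_force(): force on the tool from outside, world axes, zero at the start.
- manip.current_ft_torque(): the same for the moment, N m.
- manip.current_grip_width(): opening from 0.0 (shut) to 1.0 (fully open).
- manip.current_grip_force(): force on a finger pad.
Only numpy, scipy, OpenCV 4.12 (cv2) and the standard library are available. Lean on these libraries where they do the work, as an engineer would, in place of code of your own. Each camera call takes 0.05 s, during which the arm holds its last target. There are 200 camera calls.

## Working session

There is one attempt and no reset: what is moved stays moved. The work goes in short steps, each a Python script; the robot and the scene stay as the last script left them, time stands still between calls to the robot, and variables do not carry over. Pictures are saved under pics/ and viewed, at most 14 in all, crops included, and the job is handed in when it is done.

```bash
ls; mkdir -p pics; python3 - <<'E'
from bench import manip
import cv2
for n in ["scene","side"]:
    p,d=manip.grab_frame(n); cv2.imwrite(f"pics/{n}0.png",p[:,:,::-1])
    c=manip.get_calibration(n); print(n,c["camera_matrix"].tolist(),(-c["R"].T@c["t"]).round(3),c["R"].round(2).tolist())
    for k in ["plate_top","dial_grip","press","tamper_mid","mat_top","pod1_mid"]:
        try:
            for r in manip.look_for(n,k): print(k,[round(float(v),3) for v in r["at"]],round(r["confidence"],2))
        except Exception as e: print(k,e)
print(manip.current_time())
E
```

```text
pics
scene [[446.76170642737276, 0.0, 324.58399577306545], [0.0, 446.76170642737276, 243.88831910173192], [0.0, 0.0, 1.0]] [ 1.052 -0.269  0.789] [[0.41, 0.91, -0.01], [0.67, -0.31, -0.68], [-0.62, 0.27, -0.73]]
plate_top [0.607, 0.088, 0.066] 0.54
plate_top [0.462, 0.375, 0.032] 0.45
dial_grip [0.59, -0.023, 0.06] 0.81
dial_grip [0.585, -0.385, 0.011] 0.15
press [0.628, 0.037, 0.046] 0.65
press [0.471, 0.364, 0.004] 0.44
tamper_mid [0.458, 0.375, 0.033] 0.93
mat_top [0.269, 0.269, -0.001] 0.59
mat_top [0.472, 0.365, 0.003] 0.56
pod1_mid [0.455, -0.355, 0.014] 0.72
side [[621.8654272702078, 0.0, 310.3419501482188], [0.0, 621.8654272702078, 234.2353397405421], [0.0, 0.0, 1.0]] [ 0.228 -0.666  0.994] [[0.93, -0.36, -0.01], [-0.28, -0.72, -0.63], [0.22, 0.59, -0.78]]
plate_top [0.617, 0.091, 0.065] 0.85
dial_grip [0.579, -0.025, 0.071] 0.59
dial_grip [0.442, 0.367, 0.001] 0.23
press [0.592, 0.023, 0.045] 0.69
tamper_mid [0.45, 0.371, 0.028] 0.8
tamper_mid [0.451, -0.262, 0.012] 0.2
mat_top [0.257, 0.241, 0.003] 0.72
mat_top [0.441, 0.369, 0.004] 0.56
pod1_mid [0.451, -0.358, 0.012] 0.73
0.7
```

View pics/scene0.png

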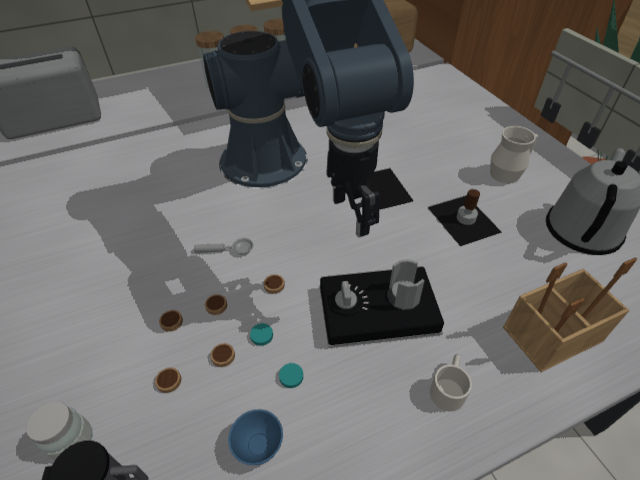

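View pics/side0.png

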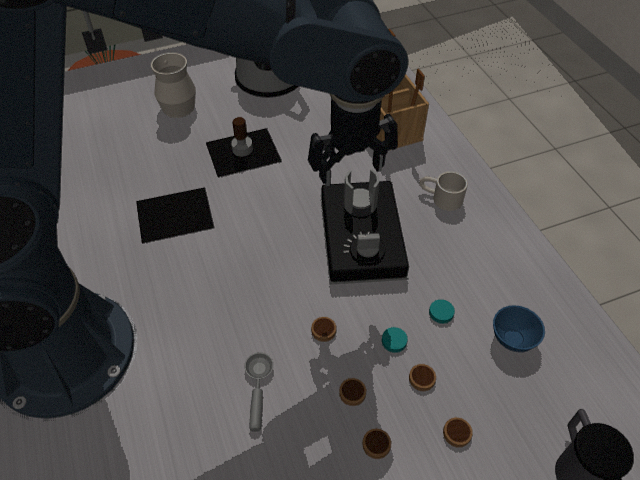

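```bash
cat > h.py <<'E'
from bench import manip
import numpy as np, cv2
def cloud(cam):
    c=manip.get_calibration(cam); p,d=manip.grab_frame(cam)
    K,R,t=np.array(c["camera_matrix"]),np.array(c["R"]),np.array(c["t"])
    v,u=np.mgrid[0:480,0:640]
    X=np.stack([(u-K[0,2])/K[0,0]*d,(v-K[1,2])/K[1,1]*d,d],-1)
    W=(X-t)@R; W[d<=0]=np.nan
    return p,W
def pods(cam,zlo=0.004,zhi=0.022,box=(0.2,0.9,-0.6,0.3)):
    p,W=cloud(cam); q=p.astype(int); x,y,z=W[...,0],W[...,1],W[...,2]
    sat=(q.max(2)-q.min(2))
    m=(q[...,0]-q[...,2]>15)&(sat>0.25*q.max(2))&(z>zlo)&(z<zhi)&(x>box[0])&(x<box[1])&(y>box[2])&(y<box[3])
    n,l,s,_=cv2.connectedComponentsWithStats(cv2.morphologyEx(m.astype(np.uint8),cv2.MORPH_CLOSE,np.ones((3,3))))
    out=[]
    for i in range(1,n):
        if s[i,4]<60: continue
        w=W[(l==i)&m]; zt=np.percentile(w[:,2],80); w=w[w[:,2]>zt-0.004]
        (cx,cy),r=cv2.minEnclosingCircle(w[:,:2].astype(np.float32))
        out.append([cx,cy,zt,r,w[:,0].mean(),w[:,1].mean()])
    return np.array(out).reshape(-1,6)
E
python3 - <<'E'
from h import *
np.set_printoptions(suppress=True,precision=4)
print(manip.current_tcp_rot())
for c in ["scene","side"]:
    print(c);print(pods(c))
    p,W=cloud(c); x,y,z=np.moveaxis(W,-1,0)
    m=(z>0.038)&(z<0.05)&(p.max(2)<60)&(x>.4)&(x<.8)&(abs(y)<.25)
    m=cv2.morphologyEx(m.astype(np.uint8),cv2.MORPH_OPEN,np.ones((3,3)))
    n,l,s,_=cv2.connectedComponentsWithStats(m); i=1+s[1:,4].argmax()
    print(cv2.minAreaRect(W[l==i][:,:2].astype(np.float32)*1000), W[l==i][:,2].mean())
    # walls tops
    m=(z>0.112)&(z<0.128)&(abs(x-.61)<.06)&(abs(y-.09)<.06); w=W[m]; print("walls",len(w),w.min(0) if len(w) else 0,w.max(0) if len(w) else 0)
    # mat
    m=(z>-0.002)&(z<0.01)&(p.max(2)<45)&(x>.33)&(x<.6)&(y>.25)&(y<.5)
    m=cv2.morphologyEx(m.astype(np.uint8),cv2.MORPH_OPEN,np.ones((3,3)))
    n,l,s,_=cv2.connectedComponentsWithStats(m); i=1+s[1:,4].argmax()
    print("mat",cv2.minAreaRect(W[l==i][:,:2].astype(np.float32)*1000))
    m=(z>0.06)&(z<0.1)&(abs(x-.45)<.05)&(abs(y-.37)<.05); w=W[m]; print("tamper",w.mean(0),z[m].max(), w[:,:2].min(0),w[:,:2].max(0))
E
```

```text
[[ 0.  1. -0.]
 [ 1. -0.  0.]
 [ 0. -0. -1.]]
scene
[[ 0.4496 -0.1296  0.0154  0.0227  0.4504 -0.1297]
 [ 0.4496 -0.2608  0.0154  0.023   0.4507 -0.2605]
 [ 0.4508 -0.3559  0.0154  0.0233  0.4515 -0.3555]
 [ 0.7996  0.2791  0.0186  0.0575  0.8086  0.2632]
 [ 0.5718 -0.2797  0.0153  0.0234  0.573  -0.2795]
 [ 0.58   -0.3863  0.0152  0.0228  0.5813 -0.3862]]
((604.4398193359375, 46.12993621826172), (228.67718505859375, 148.3911590576172), 72.71712493896484) 0.04543786707339502
walls 256 [0.584  0.0645 0.112 ] [0.652  0.1254 0.124 ]
mat ((451.20452880859375, 375.59088134765625), (119.90119934082031, 149.6137237548828), 88.51361846923828)
tamper [0.4553 0.3789 0.0802] 0.09282117713374548 [0.4378 0.3681] [0.4663 0.3956]
side
[[ 0.8206  0.2605  0.0192  0.0329  0.8206  0.26  ]
 [ 0.4494 -0.1301  0.0141  0.0244  0.4482 -0.1302]
 [ 0.5714 -0.2799  0.0141  0.0241  0.5708 -0.2806]
 [ 0.4491 -0.2615  0.0143  0.0238  0.4488 -0.2616]
 [ 0.5796 -0.3873  0.0143  0.0235  0.5791 -0.3869]
 [ 0.4494 -0.3563  0.0142  0.0236  0.4494 -0.3565]]
((602.7846069335938, 46.10054016113281), (230.6449432373047, 149.80792236328125), 72.72753143310547) 0.044255015084903246
walls 176 [0.5833 0.0632 0.112 ] [0.6515 0.1247 0.1239]
mat ((450.0570373535156, 376.1875305175781), (124.26465606689453, 148.64926147460938), 87.84925079345703)
tamper [0.45   0.3769 0.0795] 0.09253745336053183 [0.4363 0.3644] [0.4669 0.3985]
```

```bash
cat >> h.py <<'E'
C=np.array([0.6036,0.0461]); Y=np.array([0.2971,0.9548]); PLATE=C+0.05*Y; DIAL=C-0.07*Y
def ori(y):
    y=np.r_[np.asarray(y)/np.linalg.norm(y),0]; z=np.array([0,0,-1.]); return np.stack([np.cross(y,z),y,z],1)
OP=ori(Y)
def table():
    a=[r for c in("scene","side") for r in pods(c,box=(.2,.72,-.6,.1)) if r[3]<.03]
    out=[]
    for r in a:
        for o in out:
            if np.hypot(*(o[0][:2]-r[:2]))<.02: o.append(r); break
        else: out.append([r])
    return np.array([np.mean([q[:2] for q in o],0) for o in out]).reshape(-1,2)
def pick_place(xy,k,zg=0.0):
    manip.set_gripper(0.75,40)
    manip.move_ptp(np.r_[xy,.09],OP); manip.move_l(np.r_[xy,zg],max_speed=.12)
    manip.set_gripper(0.3,40); print("w",manip.current_grip_width(),"f",manip.current_grip_force(),manip.current_force())
    manip.move_l(np.r_[xy,.2],max_speed=.25)
    manip.move_ptp(np.r_[PLATE,.2],OP)
    print("carry w",manip.current_grip_width())
    z=.065+.013*k+zg
    manip.move_l(np.r_[PLATE,z+.012],max_speed=.15); manip.move_l(np.r_[PLATE,z+.001],max_speed=.04)
    print("F",manip.current_force())
    manip.set_gripper(0.72); manip.move_l(np.r_[PLATE,.22],max_speed=.2)
E
python3 - <<'E'
from h import *
np.set_printoptions(suppress=True,precision=4)
T=table(); print(T)
t=T[np.argmin(np.hypot(*(T-[.45,-.13]).T))]
print(manip.inverse_kinematics(np.r_[t,.09],OP),manip.inverse_kinematics(np.r_[PLATE,.2],OP))
pick_place(t,0)
for c in ["scene","wrist"]:
    p,d=manip.grab_frame(c); cv2.imwrite(f"pics/{c}1.png",p[:,:,::-1])
print(manip.current_time())
E
```

```text
[[ 0.4495 -0.1298]
 [ 0.4492 -0.2606]
 [ 0.45   -0.3554]
 [ 0.5716 -0.2799]
 [ 0.5793 -0.3865]]
[-0.3808  0.4187  1.9764 -0.      0.7465 -1.6499] [ 0.0762  0.5184  1.4761 -0.      1.1471 -1.1929]
w 0.5123708688530592 f 39.372777342796326 [-2.0277  0.2965  8.9275]
carry w 0.5156312006279691
F [ 0.6433  0.7665 -0.0969]
8.725
```

```bash
python3 -c "
import cv2,numpy as np
a=cv2.imread('pics/scene1.png')[150:450,150:550];b=cv2.imread('pics/wrist1.png')
cv2.imwrite('pics/m1.png',np.hstack([cv2.resize(a,(400,300)),cv2.resize(b,(400,300))]))"
```

```text
(no output)
```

View pics/m1.png

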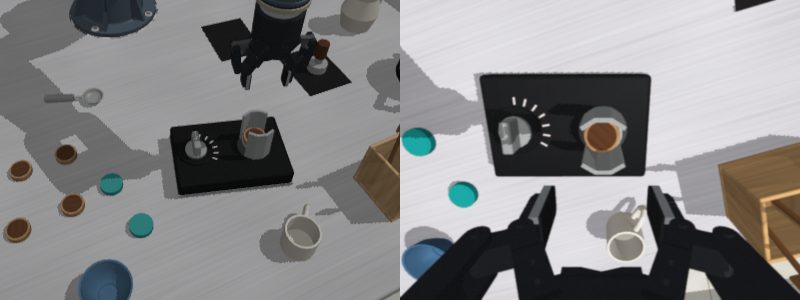

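The first pod lies inside the guide walls (mosaic right, about (603,138)), four brown pods remain at the lower left, the tamper stands on the mat. Continuing with the rest.

```bash
python3 - <<'E'
from h import *
np.set_printoptions(suppress=True,precision=4)
def stack():
    p,W=cloud("wrist"); w=W.reshape(-1,3); w=w[np.hypot(*(w[:,:2]-PLATE).T)<.021]; zt=np.nanpercentile(w[:,2],90)
    w=w[abs(w[:,2]-zt)<.005]; print("stack top",zt.round(4),"centre off",(w[:,:2].mean(0)-PLATE).round(4),len(w))
stack()
for k in range(1,5):
    T=table(); print(k,T.tolist())
    if len(T)!=5-k: print("count!"); break
    t=T[np.argmin(np.hypot(*(T-[.5,-.1]).T))]
    pick_place(t,k,.001)
    stack()
p,d=manip.grab_frame("wrist"); cv2.imwrite("pics/wrist2.png",p[:,:,::-1])
p,d=manip.grab_frame("scene"); cv2.imwrite("pics/scene2.png",p[:,:,::-1])
a=p[150:450,150:550];cv2.imwrite('pics/m2.png',np.hstack([a,cv2.resize(cv2.imread('pics/wrist2.png')[:,:,::-1],(400,300))])[:,:,::-1])
print(manip.current_time(),table())
E
```

```text
stack top 0.3041 centre off [-0.0105  0.0042] 3684
1 [[0.4501575231552124, -0.2607571631669998], [0.4502020329236984, -0.35602957010269165], [0.5717483460903168, -0.28005608916282654], [0.5800507366657257, -0.38604673743247986]]
w 0.5194132193031262 f 39.597487449645996 [-2.2988  0.2151  7.4714]
carry w 0.5159323649465615
F [ 0.2416 -0.716  -0.1347]
stack top 0.3043 centre off [-0.0105  0.0042] 3698
2 [[0.4497774988412857, -0.3557303696870804], [0.5714362859725952, -0.2801458239555359], [0.5802320837974548, -0.38654831051826477]]
w 0.5143498402748833 f 40.08735179901123 [-0.7774  1.1989  4.4592]
carry w 0.5153473202051363
F [ 0.4657 -0.5275  2.0833]
stack top 0.3043 centre off [-0.0105  0.0041] 3704
3 [[0.44995494186878204, -0.35617680847644806], [0.579879105091095, -0.3864103853702545]]
w 0.5186819580274277 f 39.805641174316406 [-0.7848  1.3405  6.8039]
carry w 0.5119195274172693
F [-0.2415 -0.0041  0.5132]
stack top 0.3043 centre off [-0.0106  0.0041] 3726
4 [[0.580059677362442, -0.3860703259706497]]
w 0.5165378523710396 f 40.45032978057861 [-0.4624  0.3035  6.1441]
carry w 0.511160632704386
F [ 0.1984 -0.2754  1.6732]
stack top 0.3043 centre off [-0.0105  0.0041] 3769
40.9417 []
```

View pics/m2.png

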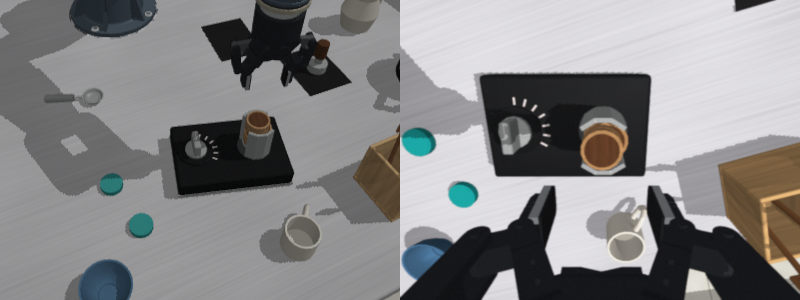

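Five pods are stacked between the walls (wrist tile about (603,145)); the counter is clear of brown pods. I'll measure the top of the stack and the tamper.

```bash
cat >> h.py <<'E'
def plane(cam,zlo,zhi,xy,rad):
    p,W=cloud(cam); w=W.reshape(-1,3); w=w[(np.hypot(*(w[:,:2]-xy).T)<rad)&(w[:,2]>zlo)&(w[:,2]<zhi)]
    if len(w)<20: print(cam,"few"); return
    A=np.c_[w[:,:2]-xy,np.ones(len(w))]; s=np.linalg.lstsq(A,w[:,2],rcond=None)[0]
    c,r=cv2.minEnclosingCircle((w[:,:2]-xy).astype(np.float32)*1000)
    print(cam,"n",len(w),"slope deg",np.degrees(s[:2]).round(1),"z",s[2].round(4),"circ mm",np.round(c,1),round(r,1))
def tamper():
    o=[]
    for c in("scene","side"):
        p,W=cloud(c); q=p.astype(int); x,y,z=np.moveaxis(W,-1,0)
        m=(q[...,0]-q[...,2]>15)&(z>.04)&(z<.1)&(x>.3)&(x<.65)&(y>.2)&(y<.48)
        w=W[m&(z>np.percentile(z[m],97)-.004)]
        cc,r=cv2.minEnclosingCircle(w[:,:2].astype(np.float32)); o.append(cc); print(c,cc,r,z[m].max(),m.sum())
    return np.mean(o,0)
E
python3 - <<'E'
from h import *
for c in ["wrist","scene","side"]: plane(c,.122,.14,PLATE,.03)
print(tamper())
E
```

```text
wrist n 3588 slope deg [ 1.5 -0.3] z 0.1303 circ mm [ 1.7 -2.6] 26.5
scene n 406 slope deg [-3.4  1.8] z 0.1302 circ mm [ 1.6 -1.1] 27.6
side n 364 slope deg [0.3 2. ] z 0.1291 circ mm [-1.5 -1.4] 28.9
scene (0.45277196168899536, 0.38210490345954895) 0.014214216731488705 0.09178475750216429 221
side (0.45002397894859314, 0.382020503282547) 0.014460114762187004 0.0922395098170212 161
[0.45139797 0.3820627 ]
```

```bash
python3 - <<'E'
from h import *
np.set_printoptions(suppress=True,precision=3)
t=tamper(); print(t)
manip.set_gripper(0.85,80)
manip.move_ptp(np.r_[t,.16],OP)
t2=tamper(); print(t2)
manip.move_l(np.r_[t,.036],max_speed=.12)
manip.set_gripper(0.1,80); print("w",manip.current_grip_width(),manip.current_force())
manip.move_l(np.r_[t,.23],max_speed=.2); print(manip.current_force())
manip.move_ptp(np.r_[PLATE,.23],OP); manip.move_l(np.r_[PLATE,.185],max_speed=.1)
p,d=manip.grab_frame("scene"); q,d=manip.grab_frame("side")
cv2.imwrite('pics/m3.png',np.hstack([cv2.resize(p[180:380,280:480],(400,400)),cv2.resize(q[80:280,260:460],(400,400))])[:,:,::-1])
print(manip.current_time(),manip.current_grip_width(),manip.current_ee_pos())
E
```

```text
scene (0.45311978459358215, 0.3821036219596863) 0.013821210712194443 0.09227597205116447 219
side (0.45048218965530396, 0.38123005628585815) 0.014004133641719818 0.09260376176313286 158
[0.452 0.382]
scene (0.4534287452697754, 0.38276395201683044) 0.014128632843494415 0.09334967158010443 213
side (0.45269984006881714, 0.38106784224510193) 0.015643548220396042 0.09239777244723137 163
[0.453 0.382]
w 0.33228230471361275 [-0.629  0.059  5.757]
[ 0.622  1.03  -1.905]
47.775 0.3347432309484082 [0.619 0.094 0.186]
```

View pics/m3.png

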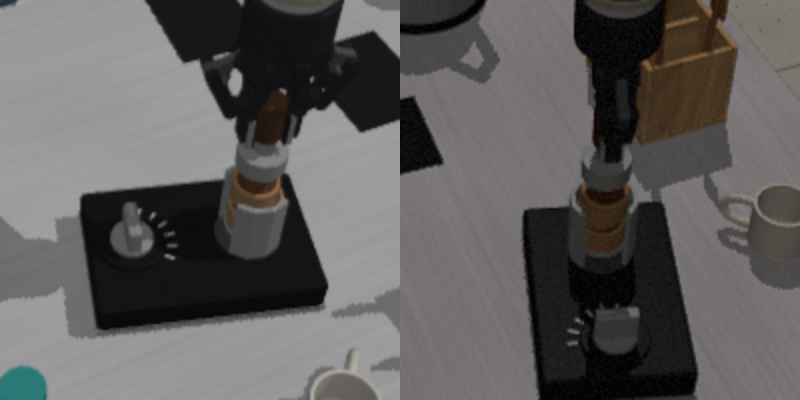

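The tamper hangs upright just above the stack, its foot over the top pod. I'll press in small steps on force.

```bash
python3 - <<'E'
from h import *
np.set_printoptions(suppress=True,precision=3)
for c in("scene","side"): plane(c,.152,.180,PLATE,.032)
f0=manip.current_force(); z=.170
manip.move_l(np.r_[PLATE,z],max_speed=.05)
while z>.140:
    z-=.002; manip.move_l(np.r_[PLATE,z],max_speed=.03)
    f=manip.current_force()-f0; print(round(z,3),manip.current_ee_pos()[2].round(4),f)
    if f[2]>26 : break
manip.dwell(1.5)
print(manip.current_force()-f0,manip.current_ft_torque(),manip.current_grip_width())
for c in("scene","side"): plane(c,.11,.150,PLATE,.032)
p,d=manip.grab_frame("scene"); q,d=manip.grab_frame("side")
cv2.imwrite('pics/m4.png',np.hstack([cv2.resize(p[180:380,280:480],(400,400)),cv2.resize(q[80:280,260:460],(400,400))])[:,:,::-1])
print(manip.current_time())
E
```

```text
scene n 402 slope deg [-17.7  13.5] z 0.1746 circ mm [-0.4 -0. ] 24.1
side n 387 slope deg [ 5.8 16. ] z 0.1725 circ mm [-3.2 -1.5] 25.0
0.168 0.168 [-0.145 -0.252  0.003]
0.166 0.1659 [-0.395  0.405 -0.562]
0.164 0.1638 [-0.654  0.337 -0.334]
0.162 0.1622 [-0.572 -0.716  3.106]
0.16 0.1601 [-0.352 -1.558  4.313]
0.158 0.158 [-0.506 -2.57   4.707]
0.156 0.156 [-0.158 -1.844  5.536]
0.154 0.154 [-0.226 -1.97   6.685]
0.152 0.1521 [-0.489 -2.969  7.274]
0.15 0.1502 [-0.806 -2.227  8.224]
0.148 0.1484 [-0.056 -2.213  9.006]
0.146 0.148 [-2.696 -4.011 20.94 ]
0.144 0.1477 [-5.141 -3.554 32.288]
[-5.119 -3.96  32.277] [-1.136  1.248  0.009] 0.3289969377144344
scene n 527 slope deg [-17.2  17.8] z 0.1352 circ mm [ 0.2 -0.1] 31.8
side n 514 slope deg [-0.   5.4] z 0.1283 circ mm [0.  0.1] 32.0
53.275
```

View pics/m4.png

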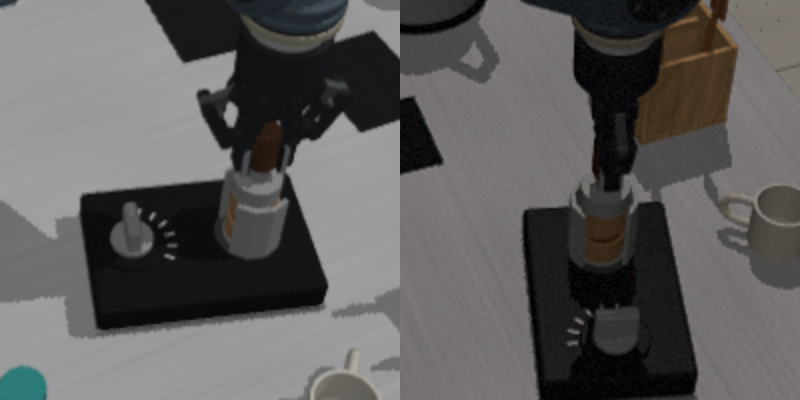

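The foot has sunk into the guides by 15 mm, with a hard stop at 32 N, level, and has been held. Next I return the tamper.

```bash
python3 - <<'E'
from h import *
np.set_printoptions(suppress=True,precision=3)
manip.move_l(np.r_[PLATE,.166],max_speed=.03); manip.move_l(np.r_[PLATE,.23],max_speed=.1)
M=np.array([.4512,.379])
manip.move_ptp(np.r_[M,.15],OP); manip.move_l(np.r_[M,.045],max_speed=.12); f0=manip.current_force()
z=.045
while z>.033:
    z-=.001; manip.move_l(np.r_[M,z],max_speed=.02)
    if (manip.current_force()-f0)[2]>3: break
print("z",z,manip.current_force()-f0)
manip.dwell(.3); manip.set_gripper(.5,20); manip.set_gripper(.85); manip.move_l(np.r_[M,.2],max_speed=.15)
print(tamper())
manip.move_ptp(np.r_[DIAL,.2],OP)
print(tamper(),manip.current_time())
for c in("wrist","scene"): plane(c,.122,.14,PLATE,.03)
p,d=manip.grab_frame("scene"); q,d=manip.grab_frame("side"); w,d=manip.grab_frame("wrist")
cv2.imwrite('pics/m5.png',np.hstack([cv2.resize(p[160:360,320:520],(400,400)),cv2.resize(w[:,80:560],(400,400))])[:,:,::-1])
E
```

```text
z 0.03599999999999999 [-0.819 -0.571  7.08 ]
scene (0.45191988348960876, 0.37813299894332886) 0.0136636383831501 0.09361854417809824 213
side (0.44679245352745056, 0.3765104413032532) 0.01578838750720024 0.09269139669786101 170
[0.449 0.377]
scene (0.45120474696159363, 0.37981876730918884) 0.014531166292726994 0.09367562792129483 220
side (0.44827568531036377, 0.3762618601322174) 0.014339904300868511 0.09314593834505402 160
[0.45  0.378] 63.4917
wrist n 4409 slope deg [2.6 1.8] z 0.1302 circ mm [-3.1  0.1] 27.0
scene n 406 slope deg [-3.4  3.1] z 0.1303 circ mm [-0.2 -2.4] 29.6
```

View pics/m5.png

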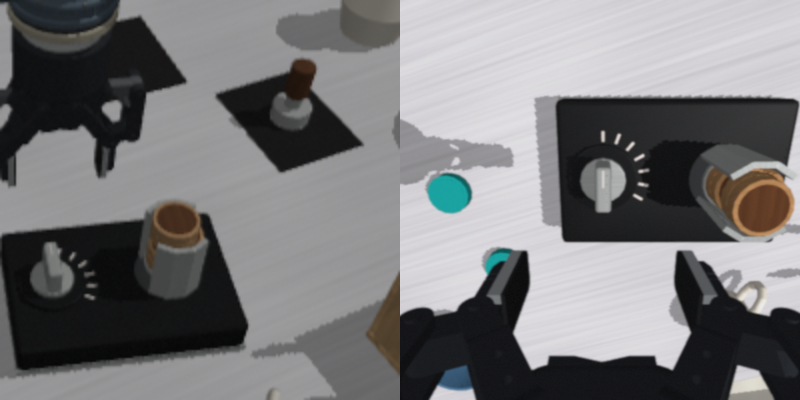

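The tamper stands upright on the mat (left tile (292,95)), the stack is in place, and the dial pointer is at the first tick (right tile (603,140)). Now five clicks clockwise.

```bash
python3 - <<'E'
from h import *
np.set_printoptions(suppress=True,precision=3)
manip.set_gripper(.5,25)
manip.move_l(np.r_[DIAL,.12],max_speed=.15); manip.move_l(np.r_[DIAL,.067],max_speed=.06)
f0=manip.current_force(); m0=manip.current_ft_torque()
manip.set_gripper(0.0,25); print("w mm",85*manip.current_grip_width(),manip.current_force()-f0)
q=np.array(manip.current_qpos()); 
for k in range(1,6):
    a=q.copy(); a[5]+=k*np.radians(20); manip.move_j(a)
    print(k,manip.current_force()-f0,manip.current_ft_torque()-m0,manip.current_ee_pos())
manip.dwell(.3); manip.set_gripper(.5); manip.dwell(.2)
p=manip.current_ee_pos(); manip.move_l(np.r_[p[:2],.25],max_speed=.15)
manip.dwell(.5)
w,d=manip.grab_frame("wrist"); s,d=manip.grab_frame("scene")
cv2.imwrite('pics/m6.png',np.hstack([cv2.resize(s[160:360,320:520],(400,400)),cv2.resize(w[:,80:560],(400,400))])[:,:,::-1])
cv2.imwrite('pics/scene6.png',s[:,:,::-1])
# bar angle
X,W=cloud("wrist"); w=W.reshape(-1,3); w=w[(np.hypot(*(w[:,:2]-DIAL).T)<.03)&(w[:,2]>.078)&(w[:,2]<.1)]
r=cv2.minAreaRect(w[:,:2].astype(np.float32)*1000); print(r)
v=cv2.fitLine(w[:,:2].astype(np.float32),2,0,.01,.01).ravel(); print("world deg",np.degrees(np.arctan2(v[1],v[0])),"expected",-17.3-100)
print(manip.current_time(),table(),tamper())
E
```

```text
w mm 13.797183172389182 [1.739 7.431 2.297]
1 [-0.889  0.593 -0.096] [ 0.124  0.104 -0.024] [ 0.583 -0.02   0.068]
2 [-1.808  2.569  0.941] [0.266 0.266 0.008] [ 0.583 -0.02   0.068]
3 [-1.142  2.738  1.951] [0.405 0.492 0.034] [ 0.583 -0.02   0.068]
4 [-3.014  3.355  3.036] [ 0.573  0.784 -0.05 ] [ 0.583 -0.02   0.068]
5 [-3.393  3.029  3.43 ] [0.684 0.819 0.024] [ 0.583 -0.019  0.068]
((584.26708984375, -17.354900360107422), (40.63496780395508, 13.953588485717773), 62.39600372314453)
world deg 62.871124 expected -117.3
scene (0.4509999752044678, 0.3781597912311554) 0.013410094194114208 0.09229934086231262 219
side (0.4491765797138214, 0.376721054315567) 0.01473455410450697 0.09408693334330269 163
71.25 [] [0.45  0.377]
```

View pics/m6.png

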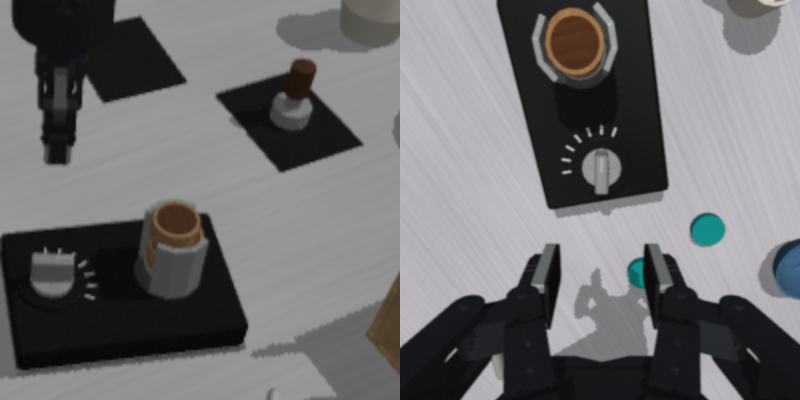

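View pics/scene6.png

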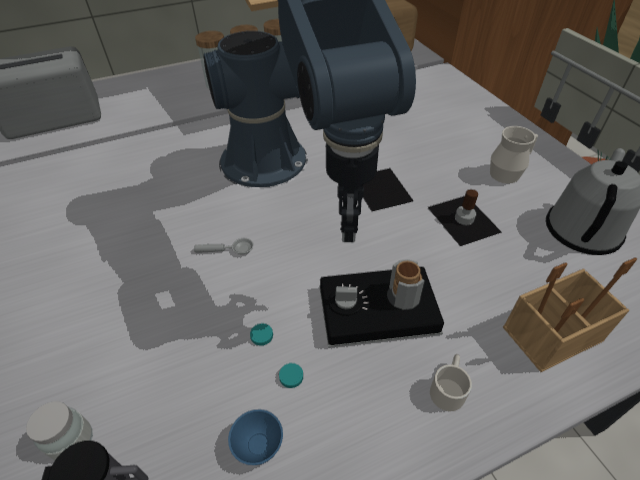

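The bar stands at 100° (−117.1° in world coordinates, −117.3° expected), so the pointer is on the fifth notch. The stack, tamper and other things are in place, and the robot is clear.

```bash
python3 -c "
from bench import manip
print(manip.sign_off())"
```

```text
the job is handed in; nothing more can be done
None
```

I stacked all five pods, pressed the plate down to its stop and held it there over a second, stood the tamper back on the mat, turned the dial to 5, and handed the job in at about 71 s.

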